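# Slide the loaded display boards home

### The arm

A 6-joint arm with a two-finger parallel gripper is mounted at the origin on the work surface. World frame = base frame: x ahead of the robot, y to its left, z up, the work surface at z = 0. Lengths are in m, angles in rad, forces in N, time in s.
With the tool pointing down it reaches from about 0.425 to 0.95 m from the base axis. Payload 14.7 kg.
Tool frame: the origin (TCP) lies between the finger pads; the fingertips stand 17 mm ahead of it and the grasp point (between the pads) lies 2 mm behind it; z points along the fingers, y is the line along which they close (so a half turn about z gives the same grasp; the last joint's range is limited). The gripper opens to 85 mm and grips with 20 to 120 N. Pads are 22 mm wide; open, the fingers measure 114 mm over their backs; the gripper's body (76 mm by 85 mm) begins 54 mm behind the grasp point. The pads swing forward as they close: fully open they stand 13 mm farther back than shut.
Start: joints at [1.117, 0.48, 1.596, -0, 1.065, -0.047], TCP at [0.257, 0.597, 0.248] pointing down, gripper open.
Joint ranges: [-2.75, 2.75], [-0.82, 2.05], [0.23, 2.67], [-1.56, 4.7], [0.09, 2.69], [-2.92, 2.92]. Speed limits (rad/s): [1.89, 1.89, 2.39, 3.01, 3.01, 3.01].

### API

Orientations are given as [roll, pitch, yaw] about the fixed x, y, z axes, in that order (R = Rz(yaw) Ry(pitch) Rx(roll)).
In Python, from bench import robot gives the robot as it stands.
- The arm moves only by the shell command python3 -m pendant 'ROWS' [FORCE]. ROWS is JSON, a list of rows, each a list of 7 numbers: the turn, a rotation vector about the tool's x, y, z in degrees, then the shift along the tool's x, y, z in mm, then the opening, from 0 (shut) to 1 (fully open). In form: [[wx, wy, wz, tx, ty, tz, grip], ...]. A call has 1 to 5 rows; each row is the pose to reach, as a shift and turn from the pose commanded when the call began, along the tool's axes at that moment; what a row does not reach only later rows make up. A row lasts 1/10 s, in which the tool goes at most 50 mm and 8.59 degrees, less where a joint would pass 70% of its speed; a pose out of reach is approached as far as the arm can. A call with a gripper value outside its range is refused whole. The fingers move at their own pace and stop on an object; FORCE is the grip in N (left out, the last holds). Time passes only in rows, so rows that repeat a pose let the fingers close. It gives the time, the measured TCP pose, the force, the opening and the grip force at its end, in the units of the state.
- robot.sense(): the state, without advancing time (a new reading comes with each control period).
- robot.capture(name): name is "side" or "top" or "wrist"; returns a dict with "image" (480x640x3 uint8, red, green, blue), "camera_matrix" (3x3 intrinsics, pixels), "rvec" (rotation vector, rad) and "tvec" (3), from world to camera coordinates, as OpenCV has them; the wrist camera has in their place "hand_eye" (4x4, takes a point from camera to tool coordinates, whose origin is the TCP and whose axes are the flange's). Camera axes: x right, y down, z forward; pixel columns grow to the right and rows downward; lengths in m; the calibration is good to about 2 mm. The wrist camera is an equidistant fisheye: a pixel r from the principal point sees the ray r / f radians off the axis. A picture is of the moment at which its call begins: read the wrist's pose just before it. There is no depth.
- robot.finish_job(): hands the job in; it is judged then, once.
Trained networks look in a picture, given as the dict that the camera call returned (one of the last four; its "shot" number tells which), for a name from the list of things; names that differ only in an ending like _2 or _b are one class to them, and where a whole thing is asked for, a point or a joint stands for the part that bears it (a point fixed in the world has none). Each returns a list of dicts, best first, with "score" (0 to 1); they miss things now and then, are a little off and sometimes report something else, mostly with a low value. They report only what shows in the picture. A call takes as long as a camera call. They do not tell look-alikes from the thing itself.
- robot.find_in(name, picture): "rect" ([left, top, right, bottom] in pixels, round what is visible of it).
- robot.outline_of(name, picture): "region" (480x640 bool, what is visible of it) and "rect" ([left, top, right, bottom] in pixels, round what is visible of it).
- robot.place_of(name, picture): "position" ([column, row] in pixels: a listed point, or the origin of a listed thing).
The state is a dict: "clock": time; "joints": joint angles; "dq": joint speeds; "tau": joint torques, N m; "eef_pos": TCP position; "eef_rot": TCP orientation; "contact_force": force on the tool from outside, world axes, zero at the start; "moment": the same for the moment, N m; "gripper_width": opening from 0.0 (shut) to 1.0 (fully open); "grip_force": force on a finger pad.
Only numpy, scipy, OpenCV 4.12 (cv2) and the standard library are available. Lean on these libraries where they do the work, as an engineer would, in place of code of your own. Each camera call takes 0.05 s, during which the arm holds its last target. There are 200 camera calls.

### The job

Both shelf boards of the low display stand have been drawn forward with the candle ware on them. With the fingertips against its front edge, push each board gently back along its rails until you feel the cleat under its rear end drop into the rail notches and the board lies flat. Only push, never lift: keep the ware standing on its boards without touching it, and leave the other pieces on the counter where they are.

Things in the scene. Friction and masses are not known exactly. Their poses are not given: they have to be found in the camera images.
- stand: Fixed pale aluminium display stand, 428 mm wide, two bays. Origin: middle of its footprint on the counter; x to the back (the way boards slide home), y left, z up. White slippery rails along x from -110 (front) to +135 mm, tops at z = 100, each with a notch 8 mm deep from x = 93 to 113 whose back wall stops a dropped cleat; cheeks 16 mm higher guide the boards, 2 mm to spare. Rear upstand to z = 128.
- bay_left (a point): Fixed. Middle of the front end of the stand's left bay, at rail-top height: x = -110, y = +106, z = 100 mm in the stand's frame. The bay's middle line runs from here along the stand's x; its two 20 mm wide rails begin 82 mm either side of it. Between them nothing stands higher than 50 mm above the counter. A board at home has its front face flush with this point.
- bay_right (a point): Fixed. Middle of the front end of the stand's right bay, at rail-top height: x = -110, y = -106, z = 100 mm in the stand's frame. The bay's middle line runs from here along the stand's x; its two 20 mm wide rails begin 82 mm either side of it. Between them nothing stands higher than 50 mm above the counter. A board at home has its front face flush with this point.
- board_a: Loose pale wooden shelf board A, in either bay, carrying the small onyx holder and fluted candle: 220 mm along x, 200 wide, 12 thick; under 1 kg with its ware. Origin: middle of its underside, x to the back. It starts 50 to 85 mm forward of home, tilted 3 degrees, rear high, riding on its rear cleat. Slides with 1 to 4 N and stops dead in the notch: take the last 20 mm at 20 mm/s or less. Home: origin at x = 0, z = 100 mm in the stand's frame.
- board_b: Loose pale wooden shelf board B, in either bay, carrying the two round cups: 220 mm along x, 200 wide, 12 thick; under 1 kg with its ware. Origin: middle of its underside, x to the back. It starts 50 to 85 mm forward of home, tilted 3 degrees, rear high, riding on its rear cleat. Slides with 1 to 4 N and stops dead in the notch: take the last 20 mm at 20 mm/s or less. Home: origin at x = 0, z = 100 mm in the stand's frame.
- board_a_front (a point): Middle of board A's front face (the robot's side), half-way up the 12 mm panel. An 8 mm batten, 150 mm wide, under the panel and flush with it makes the face 20 mm tall: from 6 mm above this point to 14 mm below. At home this point is at x = -110, z = 106 mm in the stand's frame; at the start it is up to 6 mm lower.
- board_b_front (a point): Middle of board B's front face (the robot's side), half-way up the 12 mm panel. An 8 mm batten, 150 mm wide, under the panel and flush with it makes the face 20 mm tall: from 6 mm above this point to 14 mm below. At home this point is at x = -110, z = 106 mm in the stand's frame; at the start it is up to 6 mm lower.
- board_a_cleat (a point): Middle of the underside of the dark cleat (14 mm along x, 8 deep, 196 wide) under board A's rear end. Riding on the rails it is 100 mm above the counter; seated in the notches 92 mm, at x = 100 to 106 mm in the stand's frame (3 mm play either way).
- board_b_cleat (a point): Middle of the underside of the dark cleat (14 mm along x, 8 deep, 196 wide) under board B's rear end. Riding on the rails it is 100 mm above the counter; seated in the notches 92 mm, at x = 100 to 106 mm in the stand's frame (3 mm play either way).
- onyx_small: Loose small orange onyx tea-light holder, waisted, 71 mm tall, 64 mm across, on board A. Origin: middle of its foot. All ware stands at least 60 mm behind the board's front edge.
- candle_small: Loose small pinkish fluted square candle block, 59 mm wide, 45 mm tall, on board A. Origin: middle of its underside.
- cup_white: Loose white marble candle cup, 56 mm across, 60 mm tall, on board B. Origin: middle of its underside.
- cup_honey: Loose low honey-coloured onyx candle cup, 68 mm across, 34 mm tall, on board B. Origin: middle of its underside.
- onyx_large: Bystander: large orange onyx holder on the counter, 106 mm across, 118 mm tall. Origin: middle of its foot.
- candle_large: Bystander: large pinkish fluted square candle block on the counter, 100 mm wide, 75 mm tall. Origin: middle of its underside.
- plates: Bystander: stack of four stone saucers on the counter, 116 mm across, 51 mm tall. Origin: middle of its underside.
- jar: Bystander: dark green candle jar with a brass lid on the counter, 68 mm across, 85 mm tall. Origin: middle of its underside.
Things that resemble listed ones, but are neither listed nor needed, are in the scene too. What is shaped like the cup_honey but blue or red is not meant. What is shaped like the onyx_small but blue is not meant.

How it is judged:
At the end, for the whole second after the job is handed in: Both boards rest with their rear cleat seated in the rail notches (cleat at 98 to 108 mm in the stand's x, down to within 2.5 mm of full depth) and their front edge level with the rails (within 3 mm), at rest; each board's two pieces of ware still stand on it upright (within 0.1 rad) (x of board_a_cleat in the frame of stand between 0.098 and 0.108 m and z of each of board_a_cleat, board_b_cleat in the frame of stand below 0.0945 m and z of board_a_front in the frame of stand between 0.103 and 0.109 m and linear speed of each of board_a, board_b below 0.01 m/s and z of onyx_small in the frame of board_a between 0.009 and 0.015 m and angle between each of onyx_small, candle_small, cup_white, cup_honey's own z axis and vertical below 0.1 rad and z of candle_small in the frame of board_a between 0.009 and 0.015 m and x of board_b_cleat in the frame of stand between 0.098 and 0.108 m and z of board_b_front in the frame of stand between 0.103 and 0.109 m and z of cup_white in the frame of board_b between 0.009 and 0.015 m and z of cup_honey in the frame of board_b between 0.009 and 0.015 m); the robot touches nothing.
It fails at once if a board is lifted: its front edge or its cleat comes clear of the rails (z of any of board_a_front, board_b_front in the frame of stand above 0.12 m or z of any of board_a_cleat, board_b_cleat in the frame of stand above 0.108 m).
It fails at once if a board is rammed home or shoved (over 100 N on it) (contact force between any of the fingers, the arm and board_a above 100 N or contact force between any of the fingers, the arm and board_b above 100 N).
It fails at once if a piece on a board is touched by the robot (contact force between any of the fingers, the arm and onyx_small above 0.5 N or contact force between any of the fingers, the arm and candle_small above 0.5 N or contact force between any of the fingers, the arm and cup_white above 0.5 N or contact force between any of the fingers, the arm and cup_honey above 0.5 N).
It fails at once if a piece on a board tips (angle between any of onyx_small, candle_small, cup_white, cup_honey's own z axis and vertical above 0.35 rad).
It fails at once if a piece on the counter is shifted or tipped (distance of any of onyx_large, candle_large, plates, jar from where it was at the start of the episode above 0.015 m or angle between any of onyx_large, candle_large, plates, jar's own z axis and vertical above 0.3 rad).
It also fails if it takes over 51 s, if anything falls off the work surface, if the arm or the gripper's body presses on something with over 40 N, if the wrist force passes 120 N, or if a joint passes its speed limit or range.

## Working session

There is one attempt and no reset: what is moved stays moved. The work goes in short steps, Python scripts to look and compute and a shell command to move; the robot and the scene stay as the last step left them, time stands still between calls to the robot, and variables do not carry over. Pictures are saved under pics/ and viewed, at most 10 in all, crops included, and the job is handed in when it is done.

```bash
mkdir -p pics
cat > h.py <<'E'
import numpy as np, cv2
from bench import robot
def ray(p,uv):
    R,_=cv2.Rodrigues(np.array(p["rvec"],float)); t=np.array(p["tvec"],float).ravel()
    K=np.array(p["camera_matrix"]); d=R.T@np.linalg.solve(K,[uv[0],uv[1],1.]); return -R.T@t,d
def atz(p,uv,z):
    c,d=ray(p,uv); return c+d*(z-c[2])/d[2]
def proj(p,X):
    return cv2.projectPoints(np.array(X,float).reshape(-1,3),np.array(p["rvec"],float),np.array(p["tvec"],float),np.array(p["camera_matrix"],float),None)[0].reshape(-1,2)
E
python3 - <<'E'
from h import *
np.set_printoptions(precision=3,suppress=True)
for n in("top","side"):
    p=robot.capture(n); cv2.imwrite(f"pics/{n}0.png",p["image"][...,::-1])
    print(n,ray(p,(320,240))[0])
    for k,z in(("stand",0),("board_a",.1),("board_a_front",.103),("board_b_front",.103),("board_a_cleat",.1),("onyx_small",.11),("candle_small",.11),("cup_white",.11),("cup_honey",.11),("onyx_large",0),("candle_large",0),("plates",0),("jar",0)):
        for r in robot.place_of(k,p)[:3]:
            print(k,np.round(r["position"]),round(r["score"],2),atz(p,r["position"],z))
print(robot.sense())
E
```

```text
top [ 0.477 -0.028  1.249]
stand [341. 218.] 0.97 [ 0.673 -0.061  0.   ]
stand [317. 283.] 0.56 [0.486 0.01  0.   ]
board_a [389. 226.] 0.84 [ 0.632 -0.185  0.1  ]
board_a [312. 236.] 0.79 [0.609 0.021 0.1  ]
board_a [480. 244.] 0.35 [ 0.582 -0.42   0.1  ]
board_a_front [396. 263.] 0.58 [ 0.535 -0.198  0.103]
board_b_front [318. 282.] 0.72 [0.489 0.004 0.103]
board_a_cleat [317. 281.] 0.75 [0.491 0.007 0.1  ]
board_a_cleat [382. 183.] 0.56 [ 0.748 -0.17   0.1  ]
onyx_small [409. 310.] 0.91 [ 0.413 -0.228  0.11 ]
onyx_small [369. 219.] 0.73 [ 0.65  -0.131  0.11 ]
candle_small [409. 204.] 0.9 [ 0.689 -0.236  0.11 ]
candle_small [396. 268.] 0.53 [ 0.522 -0.197  0.11 ]
cup_white [289. 238.] 0.75 [0.603 0.079 0.11 ]
cup_white [370. 221.] 0.32 [ 0.646 -0.133  0.11 ]
cup_honey [323. 307.] 0.96 [ 0.422 -0.007  0.11 ]
cup_honey [327. 230.] 0.88 [ 0.624 -0.02   0.11 ]
cup_honey [376. 296.] 0.55 [ 0.449 -0.145  0.11 ]
onyx_large [182. 328.] 0.91 [0.366 0.397 0.   ]
candle_large [476. 246.] 0.68 [ 0.584 -0.444  0.   ]
candle_large [180. 252.] 0.6 [0.58  0.405 0.   ]
jar [456. 298.] 0.56 [ 0.439 
[... 1005 characters left out ...]
63 -0.244 -0.   ]
candle_large [279. 429.] 0.63 [0.587 0.4   0.   ]
plates [319. 156.] 0.58 [ 0.599 -0.462  0.   ]
plates [294. 251.] 0.58 [ 0.622 -0.058  0.   ]
plates [257. 193.] 0.35 [ 0.763 -0.265 -0.   ]
jar [370. 179.] 0.62 [ 0.431 -0.37   0.   ]
{'clock': 1.4, 'joints': array([ 1.117,  0.48 ,  1.596, -0.   ,  1.065, -0.047]), 'dq': array([-0.   , -0.002,  0.   ,  0.   , -0.001,  0.001]), 'tau': array([ -0.002, -95.05 , -43.065,  -0.   ,   0.001,  -0.   ]), 'eef_pos': array([0.257, 0.597, 0.248]), 'eef_rot': array([-3.142,  0.   ,  2.735]), 'contact_force': array([ 0.168, -0.213,  0.841]), 'moment': array([-0.045, -0.002, -0.02 ]), 'grip_force': 0.0, 'gripper_width': 1.000202739596676}
```

View pics/top0.png

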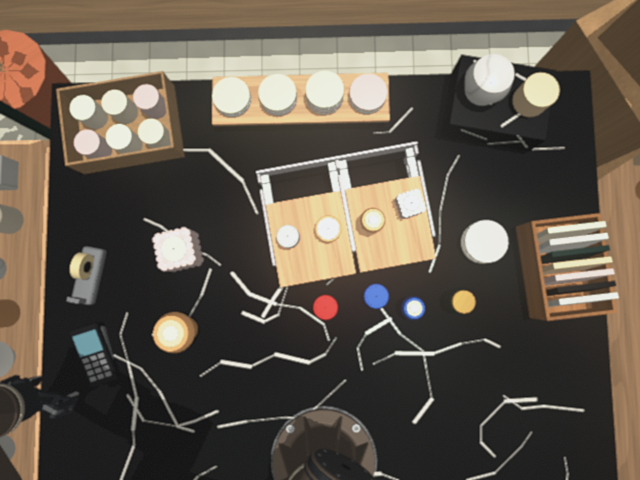

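View pics/side0.png

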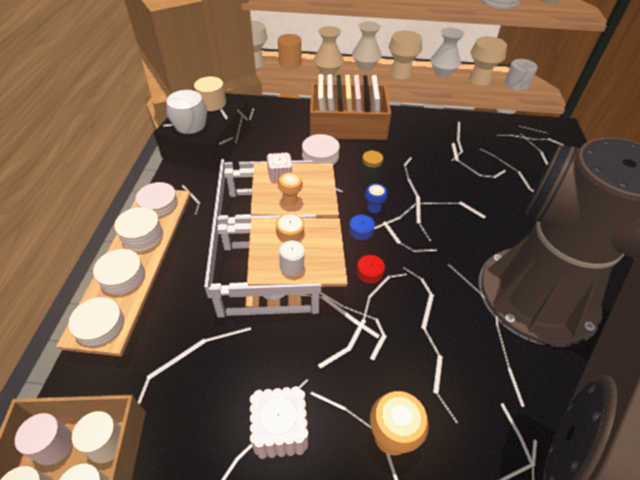

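Top view: cups (288,236) and (327,230) put board B in the left bay. The onyx holder (372,219) and candle (410,203) put A in the right bay. Look-alikes are red cup (325,307), blue cup (376,296) and blue holder (414,308), all on the counter in front of the stand, so not meant. Next I refine the stand pose and check it in a crop.

Run:
```python
from h import *
from scipy.optimize import least_squares
np.set_printoptions(precision=4,suppress=True)
T=robot.capture("top");S=robot.capture("side")
for nm in("board_a","board_b"):
  for r in robot.outline_of(nm,T)[:3]:
    m=r["region"].astype(np.uint8);c=max(cv2.findContours(m,0,1)[0],key=cv2.contourArea)
    b=cv2.boxPoints(cv2.minAreaRect(c)); print(nm,r["score"],m.sum(),b.round().tolist())
    print(np.array([atz(T,q,.112) for q in b])[:,:2])
# stand: fit yaw+xy to upstand corners
obs=[(T,(257,173),(.135,.214,.128)),(T,(417,144),(.135,-.214,.128))]
def W(x,P): c,s=np.cos(x[2]),np.sin(x[2]); P=np.array(P); return np.array([x[0]+c*P[0]-s*P[1],x[1]+s*P[0]+c*P[1],P[2]])
f=lambda x:np.concatenate([proj(q,W(x,P))[0]-uv for q,uv,P in obs])
x=least_squares(f,[.67,-.06,.15]).x;print("stand",x,f(x))
im=T["image"][130:310,240:450,::-1].copy();im=cv2.resize(im,None,fx=3.5,fy=3.5,interpolation=2)
for y in(.106,-.106):
  for X in(-.11,.135):
   for dy in(-.1,.1):
    u=(proj(T,W(x,(X,y+dy,.106)))[0]-[240,130])*3.5;cv2.circle(im,tuple(int(v) for v in u),3,(0,0,255),1)
for nm in("board_a_front","board_b_front"):
  for q in(T,S):
    for r in robot.place_of(nm,q)[:2]:
      w=atz(q,r["position"],.103);d=w[:2]-x[:2];c,s=np.cos(x[2]),np.sin(x[2]);print(nm,r["score"],w,"stand xy",c*d[0]+s*d[1],-s*d[0]+c*d[1])
print("bays",W(x,(-.11,.106,.1)),W(x,(-.11,-.106,.1)))
cv2.imwrite("pics/crop.png",im[:600])
```

```text
board_a 0.93 5299 [[344.0, 189.0], [420.0, 175.0], [436.0, 258.0], [359.0, 272.0]]
[[ 0.7319 -0.066 ]
 [ 0.7659 -0.2686]
 [ 0.5451 -0.3012]
 [ 0.5114 -0.1019]]
board_a 0.73 5433 [[264.0, 204.0], [340.0, 190.0], [355.0, 273.0], [279.0, 287.0]]
[[ 0.6956  0.1445]
 [ 0.7291 -0.0556]
 [ 0.5105 -0.0913]
 [ 0.4773  0.1055]]
board_b 0.93 5299 [[344.0, 189.0], [420.0, 175.0], [436.0, 258.0], [359.0, 272.0]]
[[ 0.7319 -0.066 ]
 [ 0.7659 -0.2686]
 [ 0.5451 -0.3012]
 [ 0.5114 -0.1019]]
board_b 0.73 5433 [[264.0, 204.0], [340.0, 190.0], [355.0, 273.0], [279.0, 287.0]]
[[ 0.6956  0.1445]
 [ 0.7291 -0.0556]
 [ 0.5105 -0.0913]
 [ 0.4773  0.1055]]
stand [ 0.6759 -0.071   0.162 ] [-0.5356  0.0908  0.5303 -0.1072]
board_a_front 0.64 [ 0.5402 -0.1931  0.103 ] stand xy -0.1535568430768033 -0.09857895022300575
board_a_front 0.59 [ 0.5376 -0.2001  0.103 ] stand xy -0.1573227302726063 -0.10504415052658601
board_a_front 0.35 [0.602  0.0232 0.103 ] stand xy -0.0576806648845911 0.10493497614779303
board_b_front 0.98 [0.4865 0.0116 0.103 ] stand xy -0.17360768862646225 0.11213052287756405
board_b_front 0.64 [0.4993 0.0058 0.103 ] stand xy -0.16193687833293563 0.10427261721323373
bays [0.5502 0.0158 0.1   ] [ 0.5844 -0.1934  0.1   ]
```

View pics/crop.png

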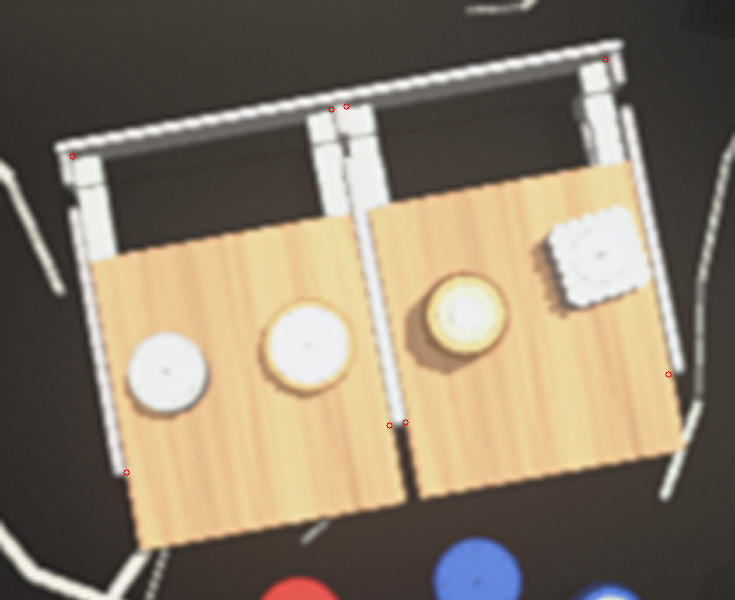

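The crop confirms the ware on each board: B carries the white and honey cups, A the holder and candle. The bottom row of red model dots sits at the rail fronts, so the stand fit is good with yaw ≈0.162. B's front is about 60 mm forward of home and A's about 48 mm. Now going above the pre-push place of B.

```bash
cat >> h.py <<'E'
from scipy.spatial.transform import Rotation as Ro
u=np.array([np.cos(.162),np.sin(.162)]); YAW=.162+np.pi
def todo(p):
    s=robot.sense(); R=Ro.from_euler("xyz",s["eef_rot"]); G=Ro.from_euler("xyz",[np.pi,0,YAW])
    print("t",s["clock"],"rot",((R.inv()*G).as_rotvec(degrees=True)).round(2),"shift",(R.inv().apply(np.array(p)-s["eef_pos"])*1000).round(1),"F",np.round(s["contact_force"],1),"pos",s["eef_pos"].round(4),"q",s["joints"].round(2))
E
python3 -m pendant '[[0,0,-32.6,-409,-474,0,1],[0,0,-32.6,-409,-474,0,1],[0,0,-32.6,-409,-474,0,1],[0,0,-32.6,-409,-474,0,1],[0,0,-32.6,-409,-474,0,1]]'
python3 -c "from h import *;todo([.446,0,.2])"
```

```text
clock: 2.3
eef_pos: [0.3317, 0.3594, 0.2484]
eef_rot: [3.141, 0.0, -2.974]
contact_force: [1.2, -0.3, -0.1]
gripper_width: 1.0
grip_force: 0.0
t 2.3 rot [0.01 0.02 0.33] shift [ -52.6 -373.4   48.4] F [ 1.2 -0.3 -0.1] pos [0.3317 0.3594 0.2484] q [ 0.76  0.26  1.96 -0.    0.93 -0.98]
```

```bash
python3 -m pendant '[[0,0,0,-52.6,-373,30,1],[0,0,0,-52.6,-373,30,1],[0,0,0,-52.6,-373,30,1],[0,0,0,-52.6,-373,30,1],[0,0,0,-52.6,-373,30,1]]'
python3 -c "from h import *;todo([.446,0,.2])"
```

```text
clock: 2.8
eef_pos: [0.4061, 0.1214, 0.2287]
eef_rot: [3.142, 0.001, -2.979]
contact_force: [1.7, 0.4, 0.2]
gripper_width: 1.001
grip_force: 0.0
t 2.8 rot [0.   0.06 0.03] shift [ -19.7 -126.2   28.7] F [1.7 0.4 0.2] pos [0.4061 0.1214 0.2287] q [ 0.22  0.19  2.11  0.    0.84 -1.51]
```

```bash
python3 -m pendant '[[0,0,0,-20,-126,20,1],[0,0,0,-20,-126,40,1],[0,0,0,-20,-126,40,1],[0,0,0,-20,-126,40,1],[0,0,0,-20,-126,40,1]]'
python3 - <<'E'
from h import *
todo([.446,0,.1])
s=robot.sense();w=robot.capture("wrist");cv2.imwrite("pics/w1.png",w["image"][...,::-1])
R=Ro.from_euler("xyz",s["eef_rot"]).as_matrix();H=np.array(w["hand_eye"]);K=np.array(w["camera_matrix"]);print(H.round(3))
for z in(.1,):
  for r in robot.place_of("board_b_front",w)[:2]:
    d=(np.array(r["position"])-K[:2,2])/[K[0,0],K[1,1]];th=np.hypot(*d);v=np.r_[d/th*np.sin(th),np.cos(th)]
    c=R@H[:3,3]+s["eef_pos"];v=R@H[:3,:3]@v;print(r["position"],r["score"],c+v*(z-c[2])/v[2])
E
```

```text
clock: 3.3
eef_pos: [0.4457, 0.0015, 0.1883]
eef_rot: [3.141, -0.001, -2.982]
contact_force: [-0.1, 0.4, 0.4]
gripper_width: 0.998
grip_force: 0.0
t 3.3 rot [ 0.02 -0.05 -0.11] shift [-0.1 -1.6 88.3] F [-0.1  0.4  0.4] pos [0.4457 0.0015 0.1883] q [-0.06  0.28  2.11  0.    0.75 -1.8 ]
[[ 0.    -0.961 -0.277  0.071]
 [ 1.     0.     0.    -0.001]
 [-0.    -0.277  0.961 -0.127]
 [ 0.     0.     0.     1.   ]]
[310.8, 329.1] 0.7 [0.49837776 0.00198433 0.1       ]
```

View pics/w1.png

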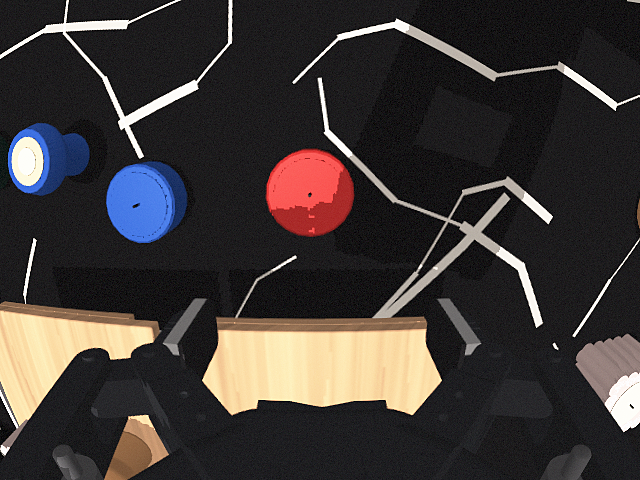

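Wrist view: board B's front edge lies at row ~322, columns 217–425, centred between the open fingers and behind them, with only the low red cup (310,193) below. Going down, then forward.

```bash
python3 -m pendant '[[0,0,0,0,0,45,1],[0,0,0,0,0,88,1],[0,0,0,-8,0,88,1],[0,0,0,-16,0,88,1],[0,0,0,-22,0,88,1]]'
python3 -m pendant '[[0,0,0,-3,0,0,1],[0,0,0,-6,0,0,1],[0,0,0,-9,0,0,1],[0,0,0,-12,0,0,1],[0,0,0,-15,0,0,1]]'
python3 - <<'E'
from h import *
todo([.5502-.011*.987,.0158-.011*.161,.1])
s=robot.capture("side");cv2.imwrite("pics/s1.png",cv2.resize(s["image"][150:330,200:420,::-1],None,fx=3,fy=3,interpolation=2))
E
```

```text
clock: 3.9
eef_pos: [0.4699, 0.0062, 0.1025]
eef_rot: [-3.141, 0.003, -2.978]
contact_force: [0.8, 0.8, -0.4]
gripper_width: 0.998
grip_force: 0.0
clock: 4.4
eef_pos: [0.4826, 0.008, 0.1007]
eef_rot: [-3.142, 0.0, -2.98]
contact_force: [-0.5, 0.1, -0.9]
gripper_width: 1.002
grip_force: 0.0
t 4.4 rot [-0.    0.01  0.  ] shift [-57.   -3.3   0.7] F [-0.5  0.1 -0.9] pos [0.4826 0.008  0.1007] q [-0.05  0.47  2.11 -0.    0.56 -1.78]
```

View pics/s1.png

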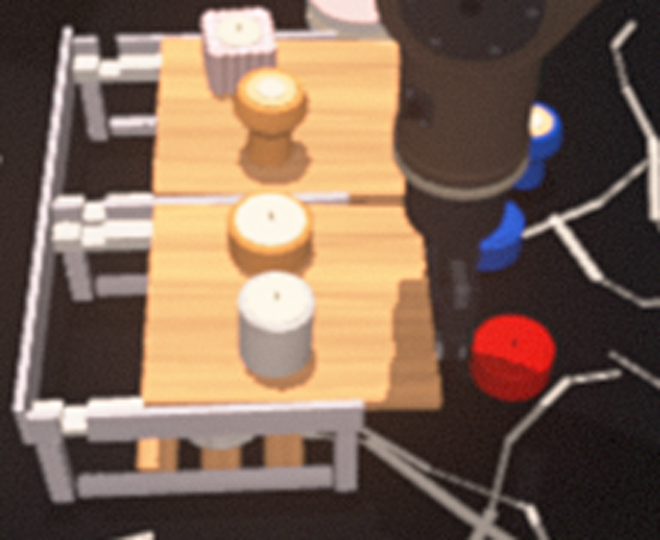

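Side view: fingers are low in front of B's front edge (about x 440, rows 260–350), nearly touching it, and the ware is clear. Pushing on gently.

```bash
python3 -m pendant '[[0,0,0,-2,-1,0,1],[0,0,0,-4,-2,0,1],[0,0,0,-6,-3,0,1],[0,0,0,-8,-3,0,1],[0,0,0,-10,-3,0,1]]'
python3 -m pendant '[[0,0,0,-3,0,0,1],[0,0,0,-6,0,0,1],[0,0,0,-9,0,0,1],[0,0,0,-12,0,0,1],[0,0,0,-15,0,0,1]]'
python3 -m pendant '[[0,0,0,-3,0,0,1],[0,0,0,-6,0,0,1],[0,0,0,-8,0,0,1],[0,0,0,-10,0,0,1],[0,0,0,-12,0,0,1]]'
python3 - <<'E'
from h import *
todo([.5502-.011*.987,.0158-.011*.161,.1])
for n in("top","side"):
  p=robot.capture(n)
  if n=="top":
    im=cv2.resize(p["image"][130:310,240:450,::-1],None,fx=2,fy=2,interpolation=2)
  else: im2=cv2.resize(p["image"][150:330,210:420,::-1],None,fx=2,fy=2,interpolation=2)
cv2.imwrite("pics/s2.png",np.vstack([im[:300],im2[:300]]))
E
```

```text
clock: 4.95
eef_pos: [0.4927, 0.0067, 0.1004]
eef_rot: [3.142, -0.0, -2.979]
contact_force: [-3.2, 0.0, 1.9]
gripper_width: 1.002
grip_force: 1.9
clock: 5.45
eef_pos: [0.5078, 0.0092, 0.1005]
eef_rot: [-3.142, 0.0, -2.979]
contact_force: [-4.4, -0.3, 2.0]
gripper_width: 1.003
grip_force: 1.7
clock: 5.95
eef_pos: [0.5194, 0.0111, 0.1005]
eef_rot: [3.142, -0.0, -2.979]
contact_force: [-3.0, 0.3, 1.9]
gripper_width: 1.001
grip_force: 1.7
t 5.95 rot [ 0.   -0.    0.01] shift [-20.1  -0.3   0.5] F [-3.   0.3  1.9] pos [0.5194 0.0111 0.1005] q [-0.04  0.51  2.02  0.    0.61 -1.77]
```

View pics/s2.png

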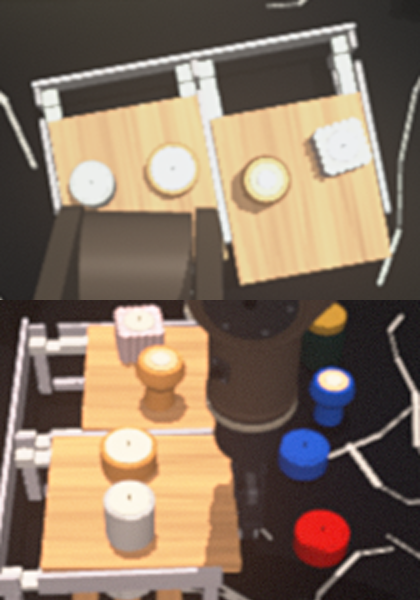

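B slides at about 3–4 N with its ware standing. The last 20 mm go at 15 mm/s.

```bash
python3 -m pendant '[[0,0,0,-1.5,0,0,1],[0,0,0,-3,0,0,1],[0,0,0,-4.5,0,0,1],[0,0,0,-6,0,0,1],[0,0,0,-7.5,0,0,1]]' | grep -E 'pos|contact'
python3 -m pendant '[[0,0,0,-1.5,0,0,1],[0,0,0,-3,0,0,1],[0,0,0,-4.5,0,0,1],[0,0,0,-6,0,0,1]]'| grep -E 'pos|contact'
python3 -m pendant '[[0,0,0,-1,0,0,1],[0,0,0,-2,0,0,1]]'| grep -E 'pos|contact'
python3 -c "from h import *;todo([.5502-.011*.987,.0158-.011*.161,.1])"
```

```text
eef_pos: [0.5268, 0.0123, 0.1005]
contact_force: [-3.4, -0.6, 2.6]
eef_pos: [0.5328, 0.0133, 0.1005]
contact_force: [-4.0, 0.0, 2.0]
eef_pos: [0.5347, 0.0136, 0.1004]
contact_force: [-3.7, -0.4, 1.8]
t 7.15 rot [-0.   -0.    0.01] shift [-4.6 -0.3  0.4] F [-3.7 -0.4  1.8] pos [0.5347 0.0136 0.1004] q [-0.03  0.52  1.99 -0.    0.63 -1.76]
```

```bash
for i in 1; do python3 -m pendant '[[0,0,0,-1,0,0,1],[0,0,0,-2,0,0,1]]'| grep -E 'pos|contact'; done
python3 -m pendant '[[0,0,0,-1,0,0,1],[0,0,0,-2,0,0,1]]'| grep -E 'pos|contact'
```

```text
eef_pos: [0.5367, 0.0139, 0.1005]
contact_force: [-4.1, -0.7, 2.0]
eef_pos: [0.5389, 0.0142, 0.1005]
contact_force: [-0.4, -0.1, -0.2]
```

```bash
python3 -m pendant '[[0,0,0,-1,0,0,1],[0,0,0,-2,0,0,1]]'| grep -E 'pos|contact'
python3 -m pendant '[[0,0,0,-0.7,0,0,1],[0,0,0,-1.4,0,0,1]]'| grep -E 'pos|contact'
```

```text
eef_pos: [0.5405, 0.0146, 0.1004]
contact_force: [-2.9, 0.6, 1.5]
eef_pos: [0.5419, 0.0148, 0.1004]
contact_force: [-2.7, 1.2, 0.8]
```

```bash
python3 -m pendant '[[0,0,0,-0.7,0,0,1],[0,0,0,-1.4,0,0,1]]'| grep -E 'pos|contact'
python3 -m pendant '[[0,0,0,-0.7,0,0,1],[0,0,0,-1.4,0,0,1]]'| grep -E 'pos|contact'
python3 - <<'E'
from h import *
for n in("side","top"):
  p=robot.capture(n)
  if n=="side": im=cv2.resize(p["image"][190:330,210:360,::-1],None,fx=4,fy=4,interpolation=2); cv2.imwrite("pics/s3.png",im)
E
```

```text
eef_pos: [0.5434, 0.015, 0.1005]
contact_force: [-2.9, 0.3, 0.8]
eef_pos: [0.5444, 0.0152, 0.1004]
contact_force: [-7.8, -2.3, 6.0]
```

View pics/s3.png

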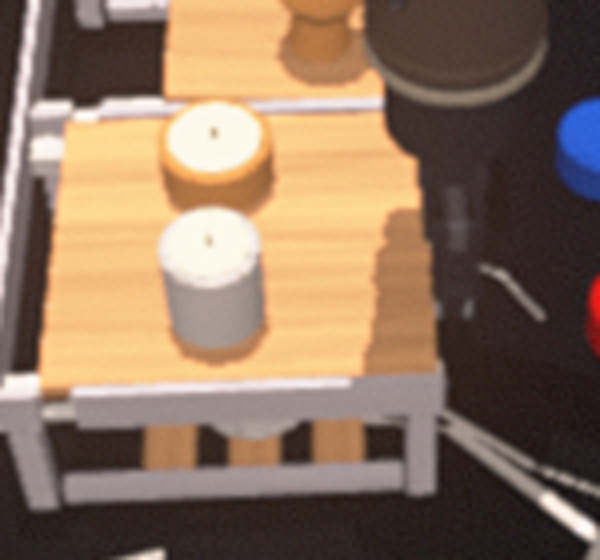

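The force rose to 8 N after the drop (felt at 0.538) and 6 mm of notch play, and the side view shows B flat and flush, so B is home. Backing off and checking the shift to A.

```bash
python3 -m pendant '[[0,0,0,4,0,0,1],[0,0,0,12,0,0,1],[0,0,0,40,0,0,1],[0,0,0,45,0,-40,1],[0,0,0,45,0,-80,1]]'
python3 -c "from h import *;todo([.4926,-.2084,.18])"
```

```text
clock: 8.95
eef_pos: [0.4978, 0.0078, 0.1805]
eef_rot: [3.141, -0.003, -2.98]
contact_force: [0.9, -0.2, 0.4]
gripper_width: 1.003
grip_force: 0.0
t 8.95 rot [ 0.04 -0.2  -0.01] shift [  40.  -212.6    0.5] F [ 0.9 -0.2  0.4] pos [0.4978 0.0078 0.1805] q [-0.05  0.36  2.01 -0.    0.78 -1.78]
```

```bash
python3 -m pendant '[[0,0,0,40,-50,0,1],[0,0,0,40,-100,0,1],[0,0,0,40,-150,0,1],[0,0,0,40,-200,0,1],[0,0,0,40,-212.6,0,1]]' >/dev/null
python3 - <<'E'
from h import *
todo([.4926,-.2084,.1]);t=robot.capture("top");s=robot.capture("side")
for n,p in(("top",t),("side",s)):
  for k,z in(("board_a_front",.103),("board_b_front",.106),("board_a_cleat",.092),("board_b_cleat",.092)):
    for r in robot.place_of(k,p)[:2]:
      w=atz(p,r["position"],z)[:2]-[.6759,-.071];print(n,k,round(r["score"],2),(u@w).round(3),(u[0]*w[1]-u[1]*w[0]).round(3))
cv2.imwrite("pics/t4.png",np.vstack([cv2.resize(p["image"][140:320,220:440,::-1],None,fx=1.6,fy=1.6,interpolation=2) for p in(t,s)]))
E
```

```text
t 9.45 rot [-0.1   0.09 -0.1 ] shift [ 2.3  4.3 80.8] F [ 1.  -0.6  0.1] pos [ 0.4954 -0.2121  0.1808] q [-0.46  0.41  1.92 -0.    0.81 -2.19]
top board_a_front 0.58 -0.163 -0.101
top board_b_front 0.9 -0.109 0.109
top board_b_front 0.75 0.002 0.096
top board_a_cleat 0.57 0.049 -0.11
top board_a_cleat 0.29 -0.041 -0.061
top board_b_cleat 0.67 0.105 0.102
top board_b_cleat 0.18 -0.109 0.105
side board_a_front 0.97 -0.164 -0.107
side board_a_front 0.71 -0.263 -0.135
side board_b_front 0.91 -0.107 0.105
side board_b_front 0.35 -0.019 -0.177
side board_a_cleat 0.68 0.053 -0.099
side board_a_cleat 0.65 -0.019 -0.184
side board_b_cleat 0.74 0.11 0.112
side board_b_cleat 0.18 -0.017 -0.194
```

View pics/t4.png

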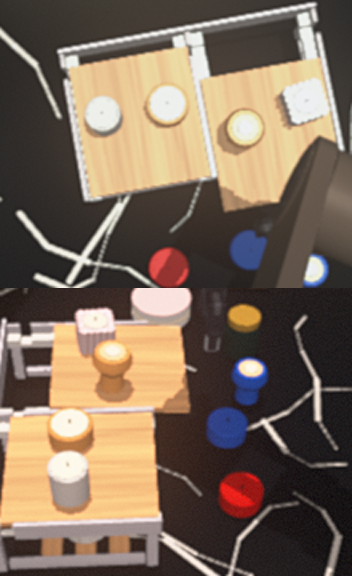

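B sits flat and flush (front at −0.108). A's front is at −0.162, so contact is about 29 mm ahead and the wall about 85 mm. Going down in front of A and pushing.

```bash
python3 -m pendant '[[0,0,0,2,4,40,1],[0,0,0,2,4,80,1],[0,0,0,-4,4,80,1],[0,0,0,-12,4,80,1],[0,0,0,-18,4,80,1]]' | grep -E 'pos|contact'
python3 -m pendant '[[0,0,0,-2,0,0,1],[0,0,0,-4,0,0,1],[0,0,0,-6,0,0,1],[0,0,0,-8,0,0,1],[0,0,0,-10,0,0,1]]' | grep -E 'pos|contact'
python3 -m pendant '[[0,0,0,-2,0,0,1],[0,0,0,-4,0,0,1],[0,0,0,-6,0,0,1],[0,0,0,-8,0,0,1],[0,0,0,-10,0,0,1]]' | grep -E 'pos|contact'
python3 -c "from h import *;todo([.6759-.116*.987+.106*.161,-.071-.116*.161-.106*.987,.1])"
```

```text
eef_pos: [0.5144, -0.2017, 0.1023]
contact_force: [1.1, 0.4, 0.5]
eef_pos: [0.5217, -0.1998, 0.1006]
contact_force: [-4.1, -0.1, 2.5]
eef_pos: [0.5321, -0.1982, 0.1005]
contact_force: [-3.7, -0.7, 2.5]
t 11.45 rot [ 0.   -0.    0.01] shift [-46.4  -3.6   0.5] F [-3.7 -0.7  2.5] pos [ 0.5321 -0.1982  0.1005] q [-0.41  0.56  1.91 -0.    0.67 -2.14]
```

```bash
python3 -m pendant '[[0,0,0,-3,0,0,1],[0,0,0,-6,0,0,1],[0,0,0,-9,0,0,1],[0,0,0,-12,0,0,1],[0,0,0,-14,0,0,1]]' | grep -E 'pos|contact'
python3 -m pendant '[[0,0,0,-2,0,0,1],[0,0,0,-4,0,0,1],[0,0,0,-6,0,0,1],[0,0,0,-8,0,0,1],[0,0,0,-9.5,0,0,1]]' | grep -E 'pos|contact'
python3 -m pendant '[[0,0,0,-1.5,0,0,1],[0,0,0,-3,0,0,1],[0,0,0,-4.5,0,0,1],[0,0,0,-6,0,0,1],[0,0,0,-7.5,0,0,1]]' | grep -E 'pos|contact'
python3 -c "from h import *;todo([.6759-.116*.987+.106*.161,-.071-.116*.161-.106*.987,.1])"
```

```text
eef_pos: [0.5462, -0.1959, 0.1005]
contact_force: [-2.8, -1.0, 2.5]
eef_pos: [0.5554, -0.1944, 0.1005]
contact_force: [-2.7, -0.7, 2.1]
eef_pos: [0.5627, -0.1932, 0.1005]
contact_force: [-3.6, -0.1, 1.9]
t 12.95 rot [0.   0.   0.01] shift [-15.4  -3.6   0.5] F [-3.6 -0.1  1.9] pos [ 0.5627 -0.1932  0.1005] q [-0.38  0.59  1.85  0.    0.71 -2.11]
```

```bash
python3 -m pendant '[[0,0,0,-1.5,0,0,1],[0,0,0,-3,0,0,1],[0,0,0,-4.5,0,0,1],[0,0,0,-6,0,0,1],[0,0,0,-7,0,0,1]]' | grep -E 'pos|contact'
python3 -m pendant '[[0,0,0,-1,0,0,1],[0,0,0,-2,0,0,1]]' | grep -E 'pos|contact'
python3 -m pendant '[[0,0,0,-1,0,0,1],[0,0,0,-2,0,0,1]]' | grep -E 'pos|contact'
python3 -m pendant '[[0,0,0,-1,0,0,1],[0,0,0,-2,0,0,1]]' | grep -E 'pos|contact'
```

```text
eef_pos: [0.5697, -0.1921, 0.1005]
contact_force: [-3.0, -0.4, 3.2]
eef_pos: [0.5716, -0.1917, 0.1005]
contact_force: [-3.4, -1.1, 2.0]
eef_pos: [0.5736, -0.1914, 0.1005]
contact_force: [-3.7, -0.1, 1.7]
eef_pos: [0.5755, -0.1911, 0.1004]
contact_force: [-3.4, -0.4, 1.6]
```

```bash
python3 -m pendant '[[0,0,0,-1,0,0,1],[0,0,0,-2,0,0,1]]' | grep -E 'pos|contact'
python3 -m pendant '[[0,0,0,-0.7,0,0,1],[0,0,0,-1.4,0,0,1]]' | grep -E 'pos|contact'
python3 -m pendant '[[0,0,0,-0.7,0,0,1],[0,0,0,-1.4,0,0,1]]' | grep -E 'pos|contact'
```

```text
eef_pos: [0.5775, -0.1907, 0.1004]
contact_force: [-2.8, -0.9, 1.0]
eef_pos: [0.5785, -0.1906, 0.1004]
contact_force: [-7.7, -2.7, 4.6]
eef_pos: [0.5786, -0.1906, 0.1004]
contact_force: [-17.1, -6.2, 10.7]
```

A stops dead at the same stand-x as B (−0.115 against −0.116). Backing off and verifying.

```bash
python3 -m pendant '[[0,0,0,3,0,0,1],[0,0,0,12,0,0,1],[0,0,0,50,0,0,1],[0,0,0,70,0,-40,1],[0,0,0,80,0,-80,1]]' | grep -E 'clock|pos|contact'
python3 -m pendant '[[0,0,0,0,-50,-40,1],[0,0,0,0,-100,-80,1],[0,0,0,0,-100,-80,1],[0,0,0,0,-100,-80,1]]' | grep -E 'clock|pos|contact'
python3 - <<'E'
from h import *
t=robot.capture("top");s=robot.capture("side")
for n,p in(("top",t),("side",s)):
  for k,z in(("board_a_front",.106),("board_b_front",.106),("board_a_cleat",.092),("board_b_cleat",.092)):
    for r in robot.place_of(k,p)[:1]:
      w=atz(p,r["position"],z)[:2]-[.6759,-.071];print(n,k,round(r["score"],2),(u@w).round(3),(u[0]*w[1]-u[1]*w[0]).round(3))
cv2.imwrite("pics/t5.png",np.hstack([cv2.resize(p["image"][130:330,220:420 if p is s else 450,::-1],(400,400),interpolation=2) for p in(t,s)]))
E
```

```text
clock: 15.15
eef_pos: [0.4982, -0.2029, 0.1803]
contact_force: [0.9, -0.9, 0.5]
clock: 15.55
eef_pos: [0.5186, -0.3054, 0.2633]
contact_force: [0.4, 0.5, 0.6]
top board_a_front 0.73 -0.101 -0.092
top board_b_front 0.65 -0.114 0.108
top board_a_cleat 0.72 0.108 -0.108
top board_b_cleat 0.93 0.105 0.099
side board_a_front 0.92 -0.105 -0.097
side board_b_front 0.85 -0.107 0.108
side board_a_cleat 0.97 0.112 -0.105
side board_b_cleat 0.79 0.108 0.109
```

View pics/t5.png

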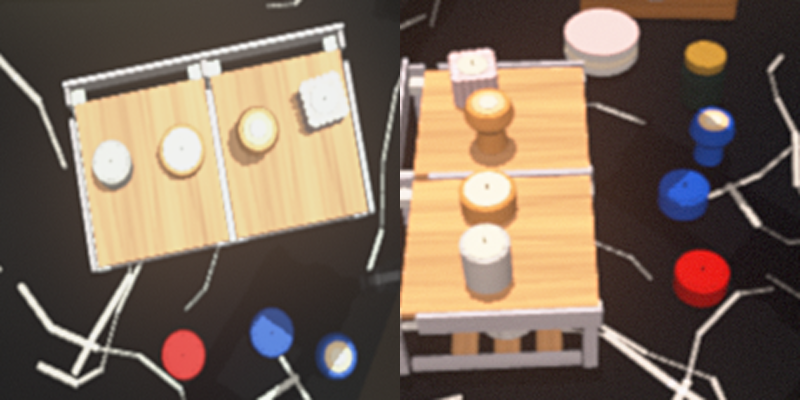

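Both boards are flush and in line with the stand's front, with the ware upright. A's 17 N dead stop confirms its cleat is against the notch wall.

```bash
python3 -c "
from bench import robot
print(robot.finish_job())"
```

```text
the job is handed in; nothing more can be done
None
```

I pushed both boards home until each stopped against its notch wall (8 N on B, 17 N on A). The last pictures show them flush with the ware upright, and I handed the job in at about 16 s; it returned no verdict.

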